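# Open the specimen clamp with the hex key

### The arm

A 6-joint arm with a two-finger parallel gripper is mounted at the origin on the work surface. World frame = base frame: x ahead of the robot, y to its left, z up, the work surface at z = 0. Lengths are in m, angles in rad, forces in N, time in s.
With the tool pointing down it reaches from about 0.275 to 0.875 m from the base axis. Payload 12.5 kg.
Tool frame: the origin (TCP) lies at the very end of the fingers, on their centre line; the grasp point (between the pads) lies 19 mm behind it; z points along the fingers, y is the line along which they close (so a half turn about z gives the same grasp; the last joint's range is limited). The gripper opens to 85 mm and grips with 20 to 120 N. Pads are 22 mm wide; open, the fingers measure 114 mm over their backs; the gripper's body (76 mm by 85 mm) begins 54 mm behind the grasp point. The pads swing forward as they close: fully open they stand 13 mm farther back than shut.
Start: joints at [1.138, 0.351, 1.652, -0, 1.139, -0.085], TCP at [0.187, 0.517, 0.231] pointing down, gripper open.
Joint ranges: [-2.75, 2.75], [-0.79, 2.1], [0.01, 2.65], [-1.57, 4.71], [0.07, 3.14], [-2.87, 2.87]. Speed limits (rad/s): [2.22, 2.22, 2.79, 3.14, 3.14, 3.14].

### API

Orientations are given as a unit quaternion [w, x, y, z].
In Python, from bench import arm gives the robot as it stands.
- The arm moves only by the tool servo_tool, never from a script. Its argument "steps" is a list of rows, each a list of 7 numbers: the shift along the tool's x, y, z in mm, then the turn, a rotation vector about the tool's x, y, z in degrees, then the finger opening in mm, from 0 to 85.4. A call has exactly 5 rows; each row shifts and turns the commanded pose from where the row before left it, along the tool's axes as they then stand; what a row does not reach is not made up. A row lasts 1/12 s, in which the tool goes at most 41.7 mm and 7.16 degrees, less where a joint would pass 70% of its speed; a pose out of reach is approached as far as the arm can. A call is refused whole if a number of a shift passes 41.7 or a number of a turn 7.16, either way. A call with a gripper value outside its range is refused whole. The fingers move at their own pace and stop on an object; the grip force is fixed at half the most. Time passes only in rows, so rows that do not move let the fingers close, or fill a call up. It gives the time, the measured TCP pose, the force, the opening and the grip force at its end, in the units of the state.
- arm.sense(): the state, without advancing time (a new reading comes with each control period).
- arm.read_camera(name): name is "scene" or "top"; returns a dict with "color" (420x560x3 uint8, blue, green, red), "K" (3x3 intrinsics, pixels), "position" and "orientation" of the camera in the world. Camera axes: x right, y down, z forward; pixel columns grow to the right and rows downward; lengths in m; the calibration is good to about 2 mm. A picture is of the moment at which its call begins. There is no depth.
- arm.sign_off(): hands the job in; it is judged then, once.
The state is a dict: "t": time; "joints": joint angles; "dq": joint speeds; "joint_efforts": joint torques, N m; "eef_pos": TCP position; "tool_rot": TCP orientation; "force": force on the tool from outside, world axes, zero at the start; "wrist_torque": the same for the moment, N m; "width": opening from 0.0 (shut) to 1.0 (fully open); "gripper_force": force on a finger pad.
Only numpy, scipy, OpenCV 4.12 (cv2) and the standard library are available. Lean on these libraries where they do the work, as an engineer would, in place of code of your own. Each camera call takes 0.05 s, during which the arm holds its last target. There are 200 camera calls.

### The job

The steel specimen is locked in its clamp beside the hardness tester. Take the T-handle hex key from its stand, feel for the hex socket deep in the clamp's bore with light pressure (turn the key until it drops fully home, never lean hard on it), then turn it anticlockwise, seen from above, just until the cam's pointer is at its far stop and the jaw has drawn back, without forcing it there. Leave the key standing upright, fully home in the socket, let go of it, and leave everything else on the bench alone.

Things in the scene. Friction and masses are not known exactly. Their poses are not given: they have to be found in the camera images.
- key: T-handle hex key, 113 mm tall, 0.27 to 0.43 kg, upright in the stand's hole. Origin: centre of the tip's end face; z up along the key, x along the handle bar. Steel hex shank, 22 mm across flats (two flats face along x); the lowest 5 mm is a round pilot, 21.5 mm across, tapered over its last 3 mm to 15 mm at the tip, that enters the hex socket at any angle
- stand: square grey block 85 x 85 x 42 mm, fixed, with one round hole 27.5 mm across and 32 mm deep in the middle of its top, in which the key stands. Origin: centre of the underside
- clamp: specimen clamp fixed to the bench: white base plate 185 x 100 x 12 mm, a square steel cam housing 74 x 74 mm about the origin, 50 mm high, and further along +x a sliding jaw, an aluminium specimen 36 x 44 mm and a fixed jaw, none higher than 50 mm. Origin: on the bench, under the bore's axis; x from housing to specimen, z up
- bore (a point): centre of the mouth of the round bore in the top of the cam housing, 50 mm above the bench. The bore is 31 mm across, 18 mm deep down to the rim of the hex socket. The key's tip is 32 mm below this point when fully home, and about 23 mm below it when it rests on the rim with its hex out of line
- cam (a joint): angle of the cam that the socket turns, rad: 0 locked (start), growing anticlockwise seen from above to a hard stop at 0.9 (open). Stiff (about 0.25 N m), stays where left; light rubbing in search does not move it. A flat ring round the bore's mouth with a dark pointer, 3 mm high, turns with it between two 6 mm high brass pins; it draws the jaw back 8.5 mm
- refblock: loose steel reference disc 60 mm across, 12 mm high; leave alone. Origin: centre of the underside
- testblock: loose steel block 40 x 40 x 16 mm; leave alone. Origin: centre of the underside
- slimkey: loose slim L-shaped dark hex key lying flat, 8 mm thick, 105 mm by 30 mm; does not fit; leave alone. Origin: near the middle of its long leg
- loupe: loose black loupe 40 mm across, 34 mm high; leave alone. Origin: centre of the underside
- driver: loose screwdriver lying beyond the clamp and stand; leave alone. Origin: underside, about mid-length
- tray: loose white tray 170 x 120 x 22 mm with two specimen mounts in it; leave alone. Origin: centre of the underside
- grip (a point): centre of the key's grey plastic bar handle, on the key's axis 100 mm above its tip; the bar is 80 mm (key's x) by 20 mm (y) by 26 mm (z)
- socket (a point): centre of the rim of the hex socket, 18 mm down the bore, on its axis. Socket: 23.2 mm across flats, 14 mm deep. How its hex lies about the axis is not measured and differs every time, whatever the cam reads and however this point's axes lie; it repeats every 60 degrees, and the key drops in only within about 5 degrees of line
Not all that is in view belongs to the job. What is shaped like the clamp but blue or green is not meant.

How it is judged:
On the way, in this order (a step that is already met when the one before it is completed fails the run):
1. the key is fully home in the socket, upright, before the cam has been turned (z of key in the frame of bore below -0.0285 m and horizontal distance between key and bore below 0.004 m and angle between key's own z axis and vertical below 0.12 rad and value of joint cam below 0.3 rad), for 0.1 s.
2. the cam is turned to its open stop with the key home (z of key in the frame of bore below -0.0285 m and value of joint cam above 0.8 rad), for 0.1 s.
At the end, for the whole second after the job is handed in: the cam is within 0.1 rad of its open stop (0.9 rad), and the released key stands at rest in the socket, its tip at least 28.5 mm below the bore's mouth, within 4 mm of the axis and within 0.12 rad of upright (all of step 2 and horizontal distance between key and bore below 0.004 m and angle between key's own z axis and vertical below 0.12 rad and linear speed of key below 0.02 m/s); the robot touches nothing.
It fails at once if the key is leaned on before it is home: more than 45 N between key and clamp while it rests on the socket's rim, or 90 N (summed over the faces of the hex) while it is partly in ((contact force between key and clamp above 45 N and z of key in the frame of bore above -0.0245 m) or (contact force between key and clamp above 90 N and z of key in the frame of bore above -0.0285 m)).
It fails at once if the key is forced: more than 300 N between key and clamp, summed over the faces of the hex (contact force between key and clamp above 300 N).
It fails at once if the fingers push on the clamp itself (more than 5 N) (contact force between the fingers and clamp above 5 N).
It fails at once if another thing on the bench is moved more than 20 mm (distance of any of refblock, testblock, slimkey, loupe, driver, tray from where it was at the start of the episode above 0.02 m).
It also fails if it takes over 61 s, if anything falls off the work surface, if the arm or the gripper's body presses on something with over 40 N, if the wrist force passes 120 N, or if a joint passes its speed limit or range.

## Working session

There is one attempt and no reset: what is moved stays moved. The work goes in short steps, Python scripts to look and compute and a tool call to move; the robot and the scene stay as the last step left them, time stands still between calls to the robot, and variables do not carry over. Pictures are saved under pics/ and viewed, at most 10 in all, crops included, and the job is handed in when it is done.

Besides the shell and the picture viewer there is one more tool, called as name([rows], argument=value, ...), one row to a line, values as JSON. servo_tool: Moves the arm, as the interface text tells. Its arguments: {"type":"object","properties":{"steps":{"type":"array","items":{"type":"array","items":{"type":"number"}}}},"required":["steps"]}

```bash
mkdir -p pics
cat > h.py <<'E'
import numpy as np,cv2
from bench import arm
from scipy.spatial.transform import Rotation as R
def rot(q): return R.from_quat([q[1],q[2],q[3],q[0]])
def pix(c,u,v,z):
    d=rot(c["orientation"]).apply(np.linalg.inv(np.array(c["K"]))@[u,v,1]); p=np.array(c["position"])
    return p+d*(z-p[2])/d[2]
def proj(c,P):
    q=rot(c["orientation"]).inv().apply(np.array(P)-np.array(c["position"])); q=np.array(c["K"])@q; return q[:2]/q[2]
E
python3 - <<'E'
from h import *
import pickle
for n in ("scene","top"):
    c=arm.read_camera(n); cv2.imwrite(f"pics/{n}0.png",c["color"]); pickle.dump(c,open(n+".pkl","wb"))
    print(n,c["K"],c["position"],c["orientation"])
s=arm.sense(); print(s)
E
```

```text
scene [[487.84895086   0.         282.42422161]
 [  0.         487.84895086 206.57889895]
 [  0.           0.           1.        ]] [ 0.98296795 -0.39723136  0.92969299] [-0.26749256  0.83079662  0.46469344 -0.14928064]
top [[517.56018148   0.         282.85146974]
 [  0.         517.56018148 214.18755807]
 [  0.           0.           1.        ]] [ 0.31107078 -0.10134889  1.26929132] [ 0.05942288 -0.70116573  0.708248   -0.05674785]
{'t': 0.1, 'joints': array([ 1.13841285e+00,  3.51181639e-01,  1.65236451e+00,  3.94278625e-05,
        1.13911048e+00, -8.45821432e-02]), 'dq': array([ 0.00017316, -0.00179874, -0.00196614, -0.00010122,  0.00119137,
       -0.00026821]), 'joint_efforts': array([ 1.31046101e-03, -5.06832540e+01, -2.91875929e+01, -4.72398278e-05,
        2.70571894e-03,  3.10979692e-05]), 'eef_pos': array([0.18728802, 0.51680822, 0.23081097]), 'tool_rot': array([-1.53289912e-04,  1.73033601e-01,  9.84915778e-01, -5.09738921e-04]), 'force': array([-0.53256259,  0.16368808, -0.16655084]), 'wrist_torque': array([ 0.00802217, -0.00298799,  0.00618129]), 'gripper_force': 0.0, 'width': 0.9997136167594265}
```

View pics/top0.png

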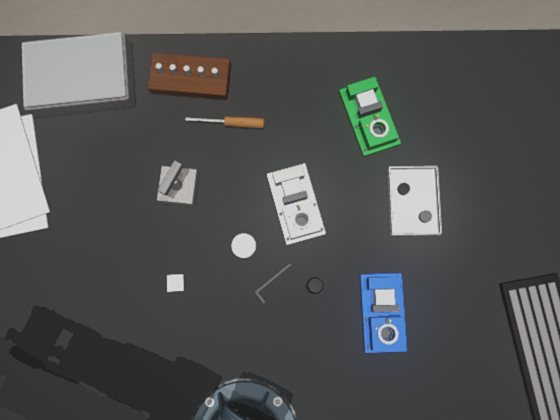

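View pics/scene0.png

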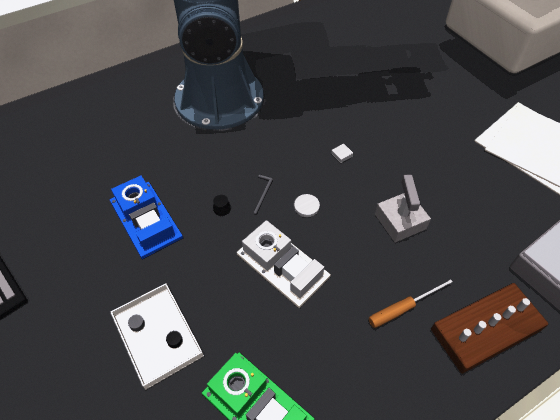

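Candidates for the clamp in the top view are the white one (296,203), the green one (371,116) and the blue one (384,313); white is meant. Candidates for the key are the T-handle in the grey stand (177,185), the slim L-key (273,282), the driver (225,122) and the pegs in the brown rack (187,70). I choose the T-handle in the stand and will check it in a close crop.

Run:
```python
from h import *
t=cv2.imread("pics/top0.png");s=cv2.imread("pics/scene0.png")
f=lambda im,x,y,w,h,k:cv2.resize(im[y:y+h,x:x+w],None,fx=k,fy=k,interpolation=cv2.INTER_CUBIC)
a=np.hstack([f(t,147,150,60,60,6.6667),f(t,266,190,60,60,6.6667)])
cv2.imwrite("pics/c1.png",a)
a=np.hstack([f(s,370,170,66,80,6),f(s,236,215,66,80,6)])
cv2.imwrite("pics/c2.png",a)
```

```text
(no output)
```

View pics/c1.png

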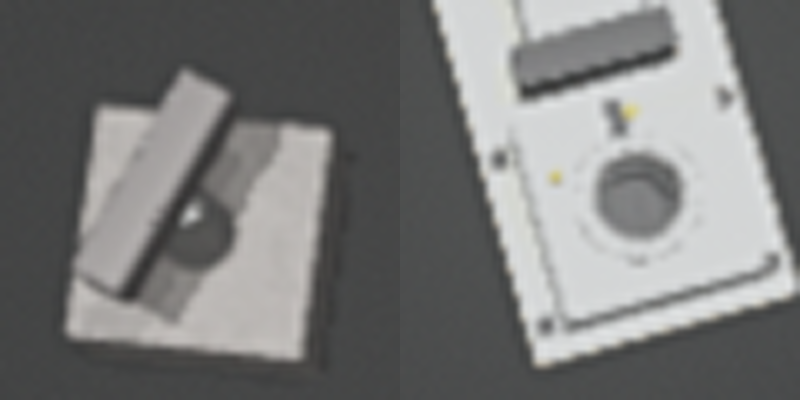

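View pics/c2.png

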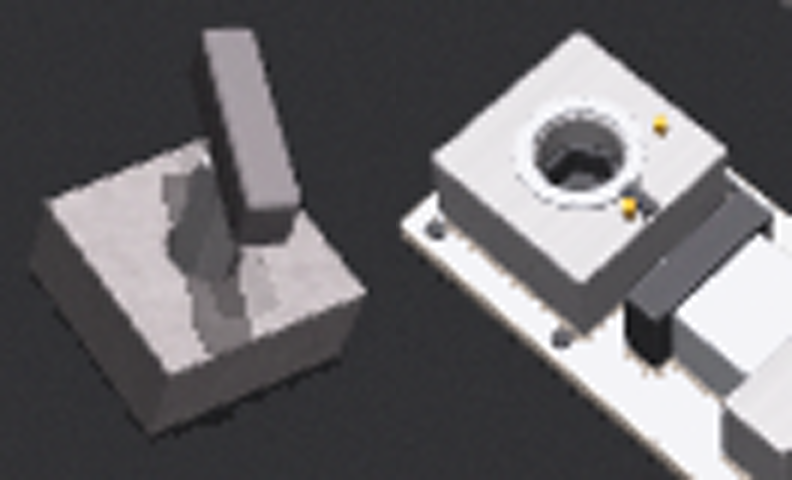

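The top crop shows the grey T-bar handle (corners about 185,68 / 232,95 / 127,300 / 80,268) above the stand's hole. The white clamp's bore is centred at (640,195), with its pointer and two brass pins. The scene crop agrees: handle top corners are (203,30), (252,30), (300,205), (245,210), and the bore is at (580,150).

Run:
```python
from h import *
import pickle
T=pickle.load(open("top.pkl","rb"));S=pickle.load(open("scene.pkl","rb"))
g=lambda p,x0,y0,k:((p[0]+.5)/k-.5+x0,(p[1]+.5)/k-.5+y0)
def show(n,c,pts,x0,y0,k,z):
    P=np.array([pix(c,*g(p,x0,y0,k),z) for p in pts]); print(n,P[:,:2].round(4).tolist(),"mean",P.mean(0).round(4)); return P
A=show("handle top",T,[(185,68),(232,95),(127,300),(80,268)],147,150,20/3,.123)
B=show("handle scn",S,[(203,30),(252,30),(300,205),(245,210)],370,170,6,.123)
for P in(A,B):
    d=(P[2]+P[3]-P[0]-P[1]) if P is A else (P[2]+P[3]-P[0]-P[1]); print("yaw",np.degrees(np.arctan2(d[1],d[0])),np.linalg.norm(d)/2)
show("stand top",T,[(97,105),(332,127),(303,360),(66,337)],147,150,20/3,.042)
show("stand scn",S,[(47,203),(205,140),(367,292),(172,375)],370,170,6,.042)
show("bore top",T,[(240,195)],266,190,20/3,.05)
show("bore scn",S,[(184,151)],236,215,6,.05)
C=show("housing scn",S,[(183,32),(328,153),(186,282),(37,155)],236,215,6,.05)
s=arm.sense();print(rot(s["tool_rot"]).as_matrix().round(3))
```

```text
handle top [[0.6301, 0.1491], [0.6204, 0.1327], [0.5491, 0.1668], [0.5603, 0.1831]] mean [0.59   0.1579 0.123 ]
handle scn [[0.5533, 0.1707], [0.5624, 0.1856], [0.6304, 0.1491], [0.6222, 0.1317]] mean [0.5921 0.1593 0.123 ]
yaw 154.2503320673556 0.07829236000448989
yaw -28.8908273398949 0.07817070207273955
stand top [[0.639, 0.1987], [0.6297, 0.1123], [0.543, 0.1213], [0.5524, 0.2075]] mean [0.5911 0.16   0.042 ]
stand scn [[0.5446, 0.1237], [0.5526, 0.1934], [0.6381, 0.1987], [0.6289, 0.1145]] mean [0.5911 0.1576 0.042 ]
bore top [[0.5018, -0.1422]] mean [ 0.5018 -0.1422  0.05  ]
bore scn [[0.5009, -0.1406]] mean [ 0.5009 -0.1406  0.05  ]
housing scn [[0.457, -0.1152], [0.5281, -0.0977], [0.5466, -0.1667], [0.4752, -0.1856]] mean [ 0.5017 -0.1413  0.05  ]
[[-0.94   0.341 -0.   ]
 [ 0.341  0.94  -0.001]
 [ 0.    -0.001 -1.   ]]
```

servo_tool([
  [0, 0, 0, 0, 0, 7.1, 60],
  [-37, -9.4, 0, 0, 0, 0, 60],
  [-37, -9.4, 0, 0, 0, 0, 60],
  [-37, -9.4, 0, 0, 0, 0, 60],
  [-37, -9.4, 0, 0, 0, 0, 60],
])

```text
t: 0.52
eef_pos: [0.3029, 0.415, 0.231]
tool_rot: [-0.0, 0.233, 0.972, -0.0]
force: [0.5, 0.5, 0.2]
width: 0.706
gripper_force: 0.0
```

servo_tool([
  [-37, -9.4, 0, 0, 0, 0, 60],
  [-37, -9.4, 0, 0, 0, 0, 60],
  [-37, -9.4, 0, 0, 0, 0, 60],
  [-37, -9.4, 0, 0, 0, 0, 60],
  [-37, -9.4, 0, 0, 0, 0, 60],
])

```text
t: 0.93
eef_pos: [0.4467, 0.2888, 0.2311]
tool_rot: [-0.0, 0.234, 0.972, -0.0]
force: [-0.2, 1.2, 0.1]
width: 0.7
gripper_force: 0.0
```

servo_tool([
  [-37, -9.4, 0, 0, 0, 0, 60],
  [-37, -9.4, 0, 0, 0, 0, 60],
  [-37, -9.4, 0, 0, 0, 0, 60],
  [-37, -9.4, 0, 0, 0, 0, 60],
  [-37, -9.4, 0, 0, 0, 0, 60],
])

```text
t: 1.35
eef_pos: [0.5901, 0.1628, 0.231]
tool_rot: [-0.0, 0.234, 0.972, -0.0]
force: [0.1, -0.1, 0.5]
width: 0.701
gripper_force: 0.0
```

```bash
cat >> h.py <<'E'
def go(x,y,z,yaw):
    "print state and the tool-axis shift (mm) and turn (deg) to a tool-down pose; yaw = world yaw of tool x"
    s=arm.sense();r=rot(s["tool_rot"]);m=r.as_matrix()
    y0=np.degrees(np.arctan2(m[1,0],m[0,0]))
    tgt=R.from_euler("z",yaw,degrees=True)*R.from_matrix(np.diag([1,-1,-1]))
    print("t",s["t"],"p",s["eef_pos"].round(4),"yaw",y0.round(2),"q",s["joints"].round(2),"F",s["force"].round(1),"w",round(s["width"]*85.4,1),"gf",round(s["gripper_force"],1))
    print("shift",(r.inv().apply(np.array([x,y,z])-s["eef_pos"])*1e3).round(1),"turn",np.degrees((r.inv()*tgt).as_rotvec()).round(2))
E
python3 -c "
from h import *
go(.591,.1585,.091,152.7)"
```

```text
t 1.35 p [0.5901 0.1628 0.231 ] yaw 152.96 q [ 0.19  0.46  1.48  0.    1.2  -0.91] F [ 0.1 -0.1  0.5] w 59.8 gf 0.0
shift [ -2.8  -3.4 140. ] turn [-0.02 -0.03  0.26]
```

servo_tool([
  [-2, -3.4, 35, 0, 0, 0.2, 60],
  [0, 0, 35, 0, 0, 0, 60],
  [0, 0, 35, 0, 0, 0, 60],
  [0, 0, 34, 0, 0, 0, 60],
  [0, 0, 0, 0, 0, 0, 60],
])

```text
t: 1.77
eef_pos: [0.5856, 0.1596, 0.0858]
tool_rot: [-0.005, 0.236, 0.972, -0.002]
force: [-0.2, 0.5, -0.4]
width: 0.706
gripper_force: 0.0
```

Run:
```python
from h import *
go(.591,.1585,.091,152.7)
f=lambda im,x,y,w,h,k:cv2.resize(im[y:y+h,x:x+w],None,fx=k,fy=k,interpolation=cv2.INTER_CUBIC)
t=arm.read_camera("top")["color"];s=arm.read_camera("scene")["color"]
cv2.imwrite("pics/g1.png",np.hstack([f(t,137,140,80,80,5),f(s,360,160,80,80,5)]))
```

```text
t 1.7667 p [0.5856 0.1596 0.0858] yaw 152.75 q [ 0.19  0.63  1.6   0.    0.92 -0.91] F [-0.2  0.5 -0.4] w 60.3 gf 0.0
shift [-5.3  1.4 -5.3] turn [-0.38 -0.48  0.06]
```

View pics/g1.png

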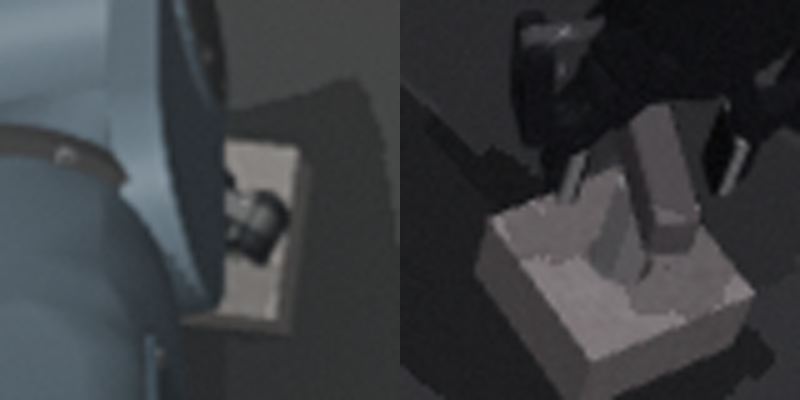

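The right half shows the bar handle at (665,170) between the two open fingers at (575,180) and (735,165). Settle, then read again before closing.

servo_tool([
  [0, 0, 0, 0, 0, 0, 60],
  [0, 0, 0, 0, 0, 0, 60],
  [0, 0, 0, 0, 0, 0, 60],
  [0, 0, 0, 0, 0, 0, 60],
  [0, 0, 0, 0, 0, 0, 60],
])

```text
t: 2.28
eef_pos: [0.5896, 0.1606, 0.0932]
tool_rot: [0.001, 0.235, 0.972, 0.0]
force: [-0.2, 0.9, 0.1]
width: 0.7
gripper_force: 0.0
```

```bash
python3 -c "
from h import *
go(.591,.1585,.091,152.7)"
```

```text
t 2.2833 p [0.5896 0.1606 0.0932] yaw 152.78 q [ 0.19  0.62  1.6  -0.    0.92 -0.91] F [-0.2  0.9  0.1] w 59.8 gf 0.0
shift [-2.2 -1.3  2.2] turn [0.05 0.06 0.08]
```

servo_tool([
  [-2, -1.3, 2, 0, 0, 0, 60],
  [0, 0, 0, 0, 0, 0, 40],
  [0, 0, 0, 0, 0, 0, 20],
  [0, 0, 0, 0, 0, 0, 10],
  [0, 0, 0, 0, 0, 0, 10],
])

```text
t: 2.7
eef_pos: [0.5907, 0.1586, 0.0906]
tool_rot: [0.0, 0.235, 0.972, 0.0]
force: [0.2, 1.1, 1.6]
width: 0.244
gripper_force: 58.6
```

servo_tool([
  [0, 0, 0, 0, 0, 0, 10],
  [0, 0, 0, 0, 0, 0, 10],
  [0, 0, 0, 0, 0, 0, 10],
  [0, 0, 0, 0, 0, 0, 10],
  [0, 0, 0, 0, 0, 0, 10],
])

```text
t: 3.12
eef_pos: [0.5907, 0.1586, 0.0905]
tool_rot: [0.0, 0.235, 0.972, 0.0]
force: [0.4, 1.5, 4.5]
width: 0.243
gripper_force: 59.0
```

servo_tool([
  [0, 0, 0, 0, 0, 0, 10],
  [0, 0, 0, 0, 0, 0, 10],
  [0, 0, 0, 0, 0, 0, 10],
  [0, 0, 0, 0, 0, 0, 10],
  [0, 0, 0, 0, 0, 0, 10],
])

```text
t: 3.53
eef_pos: [0.5907, 0.1585, 0.0905]
tool_rot: [0.0, 0.235, 0.972, 0.0]
force: [0.2, 2.8, 5.7]
width: 0.247
gripper_force: 59.3
```

```bash
python3 -c "
from h import *
go(.591,.1585,.091,152.7)"
```

```text
t 3.5333 p [0.5907 0.1585 0.0905] yaw 152.77 q [ 0.19  0.63  1.59  0.    0.92 -0.91] F [0.2 2.8 5.7] w 21.1 gf 59.3
shift [-0.3  0.1 -0.5] turn [0.02 0.02 0.07]
```

servo_tool([
  [0, 0, -10, 0, 0, 0, 10],
  [0, 0, -20, 0, 0, 0, 10],
  [0, 0, -25, 0, 0, 0, 10],
  [0, 0, -25, 0, 0, 0, 10],
  [0, 0, -10, 0, 0, 0, 10],
])

```text
t: 3.95
eef_pos: [0.5911, 0.1583, 0.1833]
tool_rot: [0.001, 0.235, 0.972, 0.0]
force: [0.9, -0.1, -1.9]
width: 0.241
gripper_force: 58.8
```

servo_tool([
  [-3, -15, 0, 0, 0, 0, 10],
  [-6, -30, 0, 0, 0, 0, 10],
  [-6, -34, 0, 0, 0, 0, 10],
  [-6, -34, 0, 0, 0, 0, 10],
  [-6, -34, 0, 0, 0, 0, 10],
])

```text
t: 4.37
eef_pos: [0.5453, 0.0136, 0.1789]
tool_rot: [-0.001, 0.235, 0.972, -0.0]
force: [-0.3, -0.7, -3.3]
width: 0.241
gripper_force: 58.9
```

servo_tool([
  [-6, -34, 0, 0, 0, 0, 10],
  [-6, -34, 0, 0, 0, 0, 10],
  [-6, -34, 0, 0, 0, 0, 10],
  [-6, -34, 0, 0, 0, 0, 10],
  [-6, -24, 0, 0, 0, 0, 10],
])

```text
t: 4.78
eef_pos: [0.4983, -0.143, 0.179]
tool_rot: [-0.001, 0.236, 0.972, -0.0]
force: [0.4, 0.3, -3.1]
width: 0.24
gripper_force: 59.0
```

servo_tool([
  [0, 0, 0, 0, 0, 0, 10],
  [0, 0, 0, 0, 0, 0, 10],
  [0, 0, 0, 0, 0, 0, 10],
  [0, 0, 0, 0, 0, 0, 10],
  [0, 0, 0, 0, 0, 0, 10],
])

```text
t: 5.2
eef_pos: [0.5007, -0.1398, 0.18]
tool_rot: [-0.0, 0.235, 0.972, 0.0]
force: [-0.2, 0.1, -3.0]
width: 0.244
gripper_force: 59.5
```

Run:
```python
from h import *
import pickle
go(.5013,-.1413,.145,152.7)
f=lambda im,x,y,w,h,k:cv2.resize(im[y:y+h,x:x+w],None,fx=k,fy=k,interpolation=cv2.INTER_CUBIC)
T=arm.read_camera("top");S=arm.read_camera("scene")
pickle.dump(T,open("t2.pkl","wb"));pickle.dump(S,open("s2.pkl","wb"))
cv2.imwrite("pics/b1.png",np.hstack([f(T["color"],256,160,80,100,5),f(S["color"],226,165,80,100,5)]))
p=arm.sense()["eef_pos"]
for d in (.081,.0405): print([proj(c,p-[0,0,d]).round(1) for c in (T,S)])
```

```text
t 5.2 p [ 0.5007 -0.1398  0.18  ] yaw 152.85 q [-0.36  0.36  1.78 -0.    1.   -1.46] F [-0.2  0.1 -3. ] w 20.8 gf 59.5
shift [-1.3 -1.  35. ] turn [-0.01 -0.04  0.15]
[array([301.3, 216. ]), array([265.8, 226.8])]
[array([301.8, 213. ]), array([265.3, 215.5])]
```

View pics/b1.png

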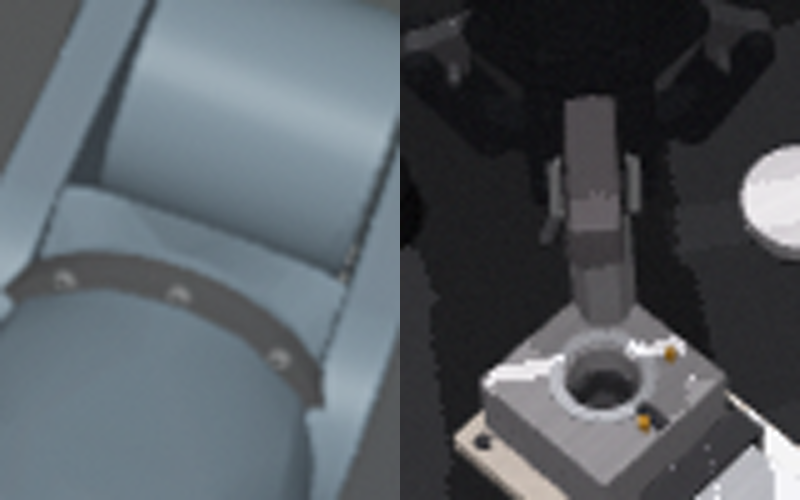

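The scene picture shows the key hanging straight from the fingers, its tip at (605,310), just above and in line with the bore mouth at (600,378). Lower it partway.

servo_tool([
  [-1.3, -1, 10, 0, 0, 0, 10],
  [0, 0, 20, 0, 0, 0, 10],
  [0, 0, 16, 0, 0, 0, 10],
  [0, 0, 8, 0, 0, 0, 10],
  [0, 0, 4, 0, 0, 0, 10],
])

```text
t: 5.72
eef_pos: [0.5008, -0.1418, 0.1207]
tool_rot: [-0.001, 0.235, 0.972, 0.0]
force: [0.2, 1.0, -3.3]
width: 0.246
gripper_force: 59.5
```

servo_tool([
  [0, 0, 2, 0, 0, 0, 10],
  [0, 0, 1, 0, 0, 0, 10],
  [0, 0, 1, 0, 0, 0, 10],
  [0, 0, 1, 0, 0, 0, 10],
  [0, 0, 1, 0, 0, 0, 10],
])

```text
t: 6.13
eef_pos: [0.5016, -0.1422, 0.1167]
tool_rot: [0.0, 0.235, 0.972, -0.0]
force: [0.7, -0.0, -3.3]
width: 0.242
gripper_force: 59.5
```

```bash
python3 -c "
from h import *
go(.5013,-.1413,.1075,152.8)"
```

```text
t 6.1333 p [ 0.5016 -0.1422  0.1167] yaw 152.77 q [-0.37  0.45  1.83 -0.    0.86 -1.46] F [ 0.7 -0.  -3.3] w 20.7 gf 59.5
shift [0.7 0.6 9.2] turn [ 0.01  0.05 -0.03]
```

servo_tool([
  [0.5, 0.5, 0.8, 0, 0, 0, 10],
  [0, 0, 0.8, 0, 0, 0, 10],
  [0, 0, 0.8, 0, 0, 0, 10],
  [0, 0, 0.8, 0, 0, 0, 10],
  [0, 0, 0.8, 0, 0, 0, 10],
])

```text
t: 6.55
eef_pos: [0.5012, -0.1414, 0.1122]
tool_rot: [0.0, 0.235, 0.972, -0.0]
force: [0.2, -0.5, -3.9]
width: 0.248
gripper_force: 59.5
```

servo_tool([
  [0, 0, 0.5, 0, 0, 0, 10],
  [0, 0, 0.5, 0, 0, 0, 10],
  [0, 0, 0.5, 0, 0, 0, 10],
  [0, 0, 0.5, 0, 0, 0, 10],
  [0, 0, 0, 0, 0, 0, 10],
])

```text
t: 6.97
eef_pos: [0.5012, -0.1414, 0.1102]
tool_rot: [-0.0, 0.235, 0.972, 0.0]
force: [0.2, 0.3, -2.5]
width: 0.242
gripper_force: 59.5
```

servo_tool([
  [0, 0, 0.5, 0, 0, 0, 10],
  [0, 0, 0.5, 0, 0, 0, 10],
  [0, 0, 0.5, 0, 0, 0, 10],
  [0, 0, 0.5, 0, 0, 0, 10],
  [0, 0, 0, 0, 0, 0, 10],
])

```text
t: 7.38
eef_pos: [0.5012, -0.1415, 0.1082]
tool_rot: [0.0, 0.235, 0.972, -0.0]
force: [0.9, -0.0, -3.3]
width: 0.245
gripper_force: 59.1
```

servo_tool([
  [0, 0, 0.3, 0, 0, 0, 10],
  [0, 0, 0.3, 0, 0, 0, 10],
  [0, 0, 0.3, 0, 0, 0, 10],
  [0, 0, 0, 0, 0, 0, 10],
  [0, 0, 0, 0, 0, 0, 10],
])

```text
t: 7.8
eef_pos: [0.5012, -0.1415, 0.1074]
tool_rot: [0.0, 0.235, 0.972, -0.0]
force: [-0.6, -1.8, -2.8]
width: 0.249
gripper_force: 59.0
```

servo_tool([
  [0, 0, 0.3, 0, 0, 0, 10],
  [0, 0, 0.3, 0, 0, 0, 10],
  [0, 0, 0.3, 0, 0, 0, 10],
  [0, 0, 0, 0, 0, 0, 10],
  [0, 0, 0, 0, 0, 0, 10],
])

```text
t: 8.22
eef_pos: [0.5015, -0.1416, 0.1069]
tool_rot: [0.0, 0.235, 0.972, -0.0]
force: [-1.2, -1.4, 5.8]
width: 0.246
gripper_force: 60.1
```

Contact on the rim at about 9 N. I lift slightly and pre-turn clockwise, so that the search can run anticlockwise, which yields if the hex catches.

servo_tool([
  [0, 0, -1.5, 0, 0, 0, 10],
  [0, 0, 0, 0, 0, 7, 10],
  [0, 0, 0, 0, 0, 7, 10],
  [0, 0, 0, 0, 0, 7, 10],
  [0, 0, 0, 0, 0, 7, 10],
])

```text
t: 8.63
eef_pos: [0.5005, -0.1413, 0.1075]
tool_rot: [-0.001, 0.466, 0.885, -0.0]
force: [-3.0, -2.2, -2.4]
width: 0.243
gripper_force: 58.7
```

servo_tool([
  [0, 0, 0, 0, 0, 7, 10],
  [0, 0, 0, 0, 0, 7, 10],
  [0, 0, 0, 0, 0, 7, 10],
  [0, 0, 0, 0, 0, 7, 10],
  [0, 0, 0, 0, 0, 0, 10],
])

```text
t: 9.05
eef_pos: [0.5003, -0.1411, 0.1075]
tool_rot: [-0.001, 0.666, 0.746, -0.0]
force: [-2.9, -0.1, -1.7]
width: 0.244
gripper_force: 58.8
```

servo_tool([
  [0, 0, 0.5, 0, 0, 0, 10],
  [0, 0, 0.4, 0, 0, 0, 10],
  [0, 0, 0.3, 0, 0, 0, 10],
  [0, 0, 0, 0, 0, 0, 10],
  [0, 0, 0, 0, 0, 0, 10],
])

```text
t: 9.47
eef_pos: [0.501, -0.1414, 0.107]
tool_rot: [-0.0, 0.663, 0.749, -0.0]
force: [-4.9, -1.5, 6.0]
width: 0.24
gripper_force: 59.0
```

```bash
python3 -c "
from h import *
go(.5013,-.1413,.1065,96.8)"
```

```text
t 9.4667 p [ 0.501  -0.1414  0.107 ] yaw 96.95 q [-0.36  0.47  1.83 -0.    0.84 -0.49] F [-4.9 -1.5  6. ] w 20.5 gf 59.0
shift [0.1 0.3 0.5] turn [-0.03 -0.    0.15]
```

servo_tool([
  [0, 0, 0.2, 0, 0, -2.4, 10],
  [0, 0, 0, 0, 0, -2.4, 10],
  [0, 0, 0, 0, 0, -2.4, 10],
  [0, 0, 0, 0, 0, -2.4, 10],
  [0, 0, 0, 0, 0, -2.4, 10],
])

```text
t: 9.88
eef_pos: [0.5011, -0.1415, 0.1069]
tool_rot: [-0.0, 0.58, 0.814, -0.0]
force: [-4.4, -0.8, 5.4]
width: 0.245
gripper_force: 59.2
```

servo_tool([
  [0, 0, 0.2, 0, 0, -2.4, 10],
  [0, 0, 0, 0, 0, -2.4, 10],
  [0, 0, 0, 0, 0, -2.4, 10],
  [0, 0, 0, 0, 0, -2.4, 10],
  [0, 0, 0, 0, 0, -2.4, 10],
])

```text
t: 10.3
eef_pos: [0.5012, -0.1416, 0.1068]
tool_rot: [0.0, 0.492, 0.871, -0.0]
force: [-5.1, -1.8, 4.4]
width: 0.243
gripper_force: 59.1
```

servo_tool([
  [0, 0, 0.3, 0, 0, -2.4, 10],
  [0, 0, 0, 0, 0, -2.4, 10],
  [0, 0, 0, 0, 0, -2.4, 10],
  [0, 0, 0, 0, 0, -2.4, 10],
  [0, 0, 0, 0, 0, -2.4, 10],
])

```text
t: 10.72
eef_pos: [0.5011, -0.1416, 0.1061]
tool_rot: [0.0, 0.398, 0.917, -0.0]
force: [-1.9, -2.2, -2.0]
width: 0.239
gripper_force: 59.0
```

servo_tool([
  [0, 0, 0.4, 0, 0, 0, 10],
  [0, 0, 0.4, 0, 0, 0, 10],
  [0, 0, 0.4, 0, 0, 0, 10],
  [0, 0, 0, 0, 0, 0, 10],
  [0, 0, 0, 0, 0, 0, 10],
])

```text
t: 11.13
eef_pos: [0.5011, -0.1414, 0.1047]
tool_rot: [-0.0, 0.401, 0.916, -0.0]
force: [-2.3, -3.0, -2.5]
width: 0.241
gripper_force: 59.0
```

```bash
python3 -c "
from h import *
go(.5013,-.1413,.0985,133)
print(arm.sense()['wrist_torque'])"
```

```text
t 11.1333 p [ 0.5011 -0.1414  0.1047] yaw 132.77 q [-0.36  0.47  1.83 -0.    0.84 -1.11] F [-2.3 -3.  -2.5] w 20.6 gf 59.0
shift [-0.1  0.2  6.2] turn [-0.01 -0.01 -0.23]
[-0.48533375  0.57822932 -0.0081307 ]
```

The key is dropping in with no resistance, so I keep going gently.

servo_tool([
  [0, 0, 0.6, 0, 0, 0, 10],
  [0, 0, 0.6, 0, 0, 0, 10],
  [0, 0, 0.6, 0, 0, 0, 10],
  [0, 0, 0.6, 0, 0, 0, 10],
  [0, 0, 0.2, 0, 0, 0, 10],
])

```text
t: 11.55
eef_pos: [0.5012, -0.1414, 0.1022]
tool_rot: [-0.0, 0.401, 0.916, -0.0]
force: [-3.3, -1.7, -0.1]
width: 0.242
gripper_force: 59.2
```

servo_tool([
  [0, 0, 0.6, 0, 0, 0, 10],
  [0, 0, 0.6, 0, 0, 0, 10],
  [0, 0, 0.5, 0, 0, 0, 10],
  [0, 0, 0.3, 0, 0, 0, 10],
  [0, 0, 0, 0, 0, 0, 10],
])

```text
t: 11.97
eef_pos: [0.5012, -0.1414, 0.1002]
tool_rot: [-0.0, 0.401, 0.916, -0.0]
force: [-2.2, -2.8, -1.0]
width: 0.246
gripper_force: 59.0
```

servo_tool([
  [0, 0, 0.5, 0, 0, 0, 10],
  [0, 0, 0.4, 0, 0, 0, 10],
  [0, 0, 0.4, 0, 0, 0, 10],
  [0, 0, 0, 0, 0, 0, 10],
  [0, 0, 0, 0, 0, 0, 10],
])

```text
t: 12.38
eef_pos: [0.5012, -0.1414, 0.0989]
tool_rot: [-0.0, 0.401, 0.916, 0.0]
force: [-3.0, -2.8, -1.5]
width: 0.241
gripper_force: 59.0
```

servo_tool([
  [0, 0, 0.3, 0, 0, 0, 10],
  [0, 0, 0.3, 0, 0, 0, 10],
  [0, 0, 0.3, 0, 0, 0, 10],
  [0, 0, 0, 0, 0, 0, 10],
  [0, 0, 0, 0, 0, 0, 10],
])

```text
t: 12.8
eef_pos: [0.5015, -0.1416, 0.0984]
tool_rot: [0.0, 0.401, 0.916, -0.0]
force: [-2.7, -2.8, 4.7]
width: 0.245
gripper_force: 59.5
```

```bash
python3 -c "
from h import *
go(.5013,-.1413,.0979,133)
print(arm.sense()['wrist_torque'])"
```

```text
t 12.8 p [ 0.5015 -0.1416  0.0984] yaw 132.77 q [-0.36  0.48  1.84 -0.    0.82 -1.11] F [-2.7 -2.8  4.7] w 20.9 gf 59.5
shift [0.3 0.1 0.5] turn [ 0.02  0.05 -0.23]
[-0.64685572  0.74633975  0.05033582]
```

Home (bottomed at about 8 N). Now turning anticlockwise.

servo_tool([
  [0, 0, -0.2, 0, 0, -3, 10],
  [0, 0, 0, 0, 0, -4, 10],
  [0, 0, 0, 0, 0, -4, 10],
  [0, 0, 0, 0, 0, -4, 10],
  [0, 0, 0, 0, 0, -4, 10],
])

```text
t: 13.22
eef_pos: [0.5017, -0.1416, 0.0985]
tool_rot: [0.001, 0.242, 0.97, 0.0]
force: [-1.6, -3.6, 1.9]
width: 0.246
gripper_force: 59.9
```

```bash
python3 -c "
from h import *
go(.5013,-.1413,.0979,114)
print(arm.sense()['wrist_torque'])"
```

```text
t 13.2167 p [ 0.5017 -0.1416  0.0985] yaw 151.93 q [-0.36  0.48  1.84  0.    0.82 -1.45] F [-1.6 -3.6  1.9] w 21.0 gf 59.9
shift [0.5 0.1 0.6] turn [ 0.04  0.07 37.93]
[-0.71527331  0.30267031 -0.29972608]
```

servo_tool([
  [0, 0, 0, 0, 0, -4, 10],
  [0, 0, 0, 0, 0, -4, 10],
  [0, 0, 0, 0, 0, -4, 10],
  [0, 0, 0, 0, 0, -4, 10],
  [0, 0, 0, 0, 0, -3, 10],
])

```text
t: 13.63
eef_pos: [0.5019, -0.1415, 0.0985]
tool_rot: [0.001, 0.079, 0.997, 0.0]
force: [0.3, -0.7, 0.6]
width: 0.243
gripper_force: 60.5
```

servo_tool([
  [0, 0, 0, 0, 0, -2, 10],
  [0, 0, 0, 0, 0, -2, 10],
  [0, 0, 0, 0, 0, -2, 10],
  [0, 0, 0, 0, 0, -2, 10],
  [0, 0, 0, 0, 0, 0, 10],
])

```text
t: 14.05
eef_pos: [0.502, -0.1414, 0.0985]
tool_rot: [0.001, 0.01, 1.0, -0.0]
force: [0.7, -0.9, 1.2]
width: 0.239
gripper_force: 60.6
```

```bash
python3 -c "
from h import *
go(.5013,-.1413,.0979,133)
print(arm.sense()['wrist_torque'])"
```

```text
t 14.05 p [ 0.502  -0.1414  0.0985] yaw 178.82 q [-0.36  0.48  1.84  0.    0.82 -1.92] F [ 0.7 -0.9  1.2] w 20.4 gf 60.6
shift [0.7 0.1 0.6] turn [ 0.05  0.11 45.82]
[-0.32533748 -0.19316959 -0.13294102]
```

servo_tool([
  [0, 0, 0, 0, 0, -1, 10],
  [0, 0, 0, 0, 0, -1, 10],
  [0, 0, 0, 0, 0, -1, 10],
  [0, 0, 0, 0, 0, -1, 10],
  [0, 0, 0, 0, 0, -1, 10],
])

```text
t: 14.47
eef_pos: [0.5015, -0.1414, 0.0985]
tool_rot: [0.0, -0.034, 0.999, -0.0]
force: [2.4, -0.0, 2.0]
width: 0.242
gripper_force: 61.2
```

Run:
```python
from h import *
go(.5013,-.1413,.0979,133)
print(arm.sense()['wrist_torque'])
c=arm.read_camera("scene")["color"]
cv2.imwrite("pics/v1.png",cv2.resize(c[195:295,216:316],None,fx=6,fy=6,interpolation=cv2.INTER_CUBIC))
```

```text
t 14.4667 p [ 0.5015 -0.1414  0.0985] yaw -176.15 q [-0.36  0.48  1.84  0.    0.82 -2.  ] F [ 2.4 -0.   2. ] w 20.7 gf 61.2
shift [0.2 0.2 0.6] turn [1.000e-02 5.000e-02 5.085e+01]
[-0.15225605 -0.58731341 -0.30414077]
```

View pics/v1.png

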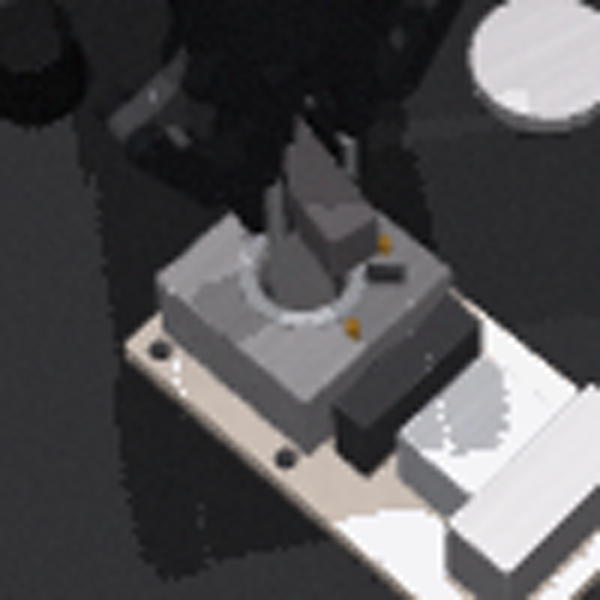

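The pointer (385,272) is close to the far pin (385,243), with a few degrees left. The jaw has drawn back from the specimen.

servo_tool([
  [0, 0, 0, 0, 0, -1, 10],
  [0, 0, 0, 0, 0, -1, 10],
  [0, 0, 0, 0, 0, -1, 10],
  [0, 0, 0, 0, 0, -1, 10],
  [0, 0, 0, 0, 0, -1, 10],
])

```text
t: 14.93
eef_pos: [0.5014, -0.1414, 0.0984]
tool_rot: [0.0, -0.077, 0.997, -0.0]
force: [3.6, 0.3, 5.3]
width: 0.245
gripper_force: 61.5
```

Run:
```python
from h import *
go(.5013,-.1413,.0979,133)
print(arm.sense()['wrist_torque'])
```

```text
t 14.9333 p [ 0.5014 -0.1414  0.0984] yaw -171.13 q [-0.36  0.48  1.84  0.    0.82 -2.09] F [3.6 0.3 5.3] w 20.9 gf 61.5
shift [0.1 0.2 0.5] turn [1.000e-02 3.000e-02 5.587e+01]
[-0.01683941 -0.71779155 -0.23880105]
```

servo_tool([
  [0, 0, 0, 0, 0, -0.8, 10],
  [0, 0, 0, 0, 0, -0.8, 10],
  [0, 0, 0, 0, 0, -0.8, 10],
  [0, 0, 0, 0, 0, -0.8, 10],
  [0, 0, 0, 0, 0, 0, 10],
])

```text
t: 15.35
eef_pos: [0.5014, -0.1415, 0.0984]
tool_rot: [0.0, -0.105, 0.994, -0.0]
force: [3.7, 0.4, 5.2]
width: 0.239
gripper_force: 61.6
```

Run:
```python
from h import *
go(.5013,-.1413,.0979,133)
print(arm.sense()['wrist_torque'])
c=arm.read_camera("scene")["color"]
cv2.imwrite("pics/v2.png",cv2.resize(c[225:255,256:296],None,fx=15,fy=15,interpolation=cv2.INTER_CUBIC))
```

```text
t 15.35 p [ 0.5014 -0.1415  0.0984] yaw -167.94 q [-0.36  0.48  1.84  0.    0.82 -2.15] F [3.7 0.4 5.2] w 20.4 gf 61.6
shift [0.  0.2 0.5] turn [0.000e+00 3.000e-02 5.906e+01]
[ 0.02658781 -0.75456107 -0.19769294]
```

View pics/v2.png

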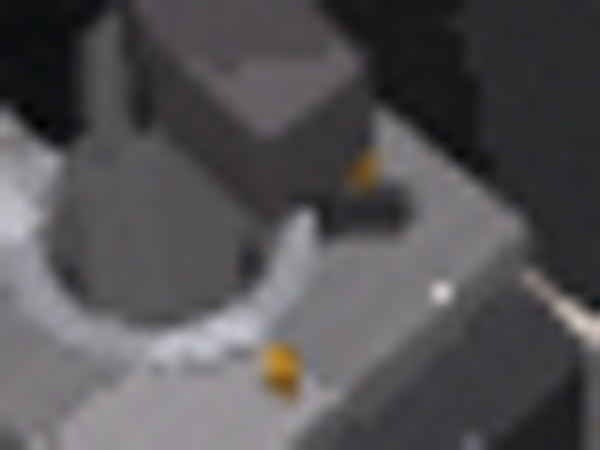

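The pointer (370,210) is very nearly on the far brass pin (365,170). I continue in small steps until the torque rises.

servo_tool([
  [0, 0, 0, 0, 0, -0.8, 10],
  [0, 0, 0, 0, 0, -0.8, 10],
  [0, 0, 0, 0, 0, -0.6, 10],
  [0, 0, 0, 0, 0, 0, 10],
  [0, 0, 0, 0, 0, 0, 10],
])

```text
t: 15.82
eef_pos: [0.5013, -0.1414, 0.0984]
tool_rot: [0.0, -0.124, 0.992, -0.0]
force: [3.3, 0.9, 4.9]
width: 0.242
gripper_force: 61.6
```

Run:
```python
from h import *
import pickle
go(.5013,-.1413,.0979,133)
print(arm.sense()['wrist_torque'])
T=pickle.load(open("top.pkl","rb"));S=pickle.load(open("scene.pkl","rb"))
ang=lambda a,b:np.degrees(np.arctan2(*(a-b)[1::-1]))
b=pix(T,266+36,190+29.2,.05)
for n,p,z in(("pointer0",(217,118),.053),("pinA",(230,112),.056),("pinB",(155,177),.056)):
    q=pix(T,266+p[0]/6.667-.4,190+p[1]/6.667-.4,z);print(n,ang(q,b),np.linalg.norm((q-b)[:2]))
b=np.array([.5009,-.1406,.05])
for n,u,v,z in(("pt",256+368/15,225+208/15,.053),("pinB",256+363/15,225+168/15,.056),("pinA",256+281/15,225+367/15,.056)):
    q=pix(S,u-.5,v-.5,z);print(n,ang(q,b),np.linalg.norm((q-b)[:2]))
```

```text
t 15.8167 p [ 0.5013 -0.1414  0.0984] yaw -165.78 q [-0.36  0.48  1.84  0.    0.82 -2.18] F [3.3 0.9 4.9] w 20.7 gf 61.6
shift [-0.   0.1  0.5] turn [0.000e+00 2.000e-02 6.122e+01]
[ 0.05915926 -0.8155176  -0.24059512]
pointer0 17.30902517610381 0.029723016304714123
pinA 8.071070799335663 0.030267426664915324
pinB 77.88306203024767 0.03202790055450705
pt 61.63578270815025 0.02922267403721896
pinB 71.08624244649371 0.02917794143999418
pinA 1.8513491832237807 0.0312823431939482
```

servo_tool([
  [0, 0, 0, 0, 0, -0.8, 10],
  [0, 0, 0, 0, 0, -0.8, 10],
  [0, 0, 0, 0, 0, 0, 10],
  [0, 0, 0, 0, 0, 0, 10],
  [0, 0, 0, 0, 0, 0, 10],
])

```text
t: 16.23
eef_pos: [0.5013, -0.1414, 0.0984]
tool_rot: [0.0, -0.137, 0.991, 0.0]
force: [3.0, 0.5, 4.4]
width: 0.244
gripper_force: 62.4
```

Run:
```python
from h import *
go(.5013,-.1413,.0979,133)
print(arm.sense()['wrist_torque'])
```

```text
t 16.2333 p [ 0.5013 -0.1414  0.0984] yaw -164.21 q [-0.36  0.48  1.84  0.    0.82 -2.21] F [3.  0.5 4.4] w 20.8 gf 62.4
shift [0.  0.1 0.5] turn [2.000e-02 2.000e-02 6.279e+01]
[ 0.17813995 -0.81629309 -0.40277462]
```

The torque has risen to 0.40 N m, above the cam's friction, so it is at the stop. I relax the turn, release the key and withdraw upward.

servo_tool([
  [0, 0, -0.4, 0, 0, 1.5, 10],
  [0, 0, 0, 0, 0, 1, 10],
  [0, 0, 0, 0, 0, 0, 24],
  [0, 0, 0, 0, 0, 0, 35],
  [0, 0, 0, 0, 0, 0, 50],
])

```text
t: 16.65
eef_pos: [0.5004, -0.1412, 0.0982]
tool_rot: [-0.001, -0.116, 0.993, 0.0]
force: [0.5, 0.1, 0.7]
width: 0.535
gripper_force: 0.0
```

servo_tool([
  [0, 0, 0, 0, 0, 0, 60],
  [0, 0, 0, 0, 0, 0, 60],
  [0, 0, -4, 0, 0, 0, 60],
  [0, 0, -10, 0, 0, 0, 60],
  [0, 0, -20, 0, 0, 0, 60],
])

```text
t: 17.07
eef_pos: [0.5002, -0.1411, 0.1322]
tool_rot: [-0.001, -0.116, 0.993, 0.001]
force: [0.1, 0.1, 1.0]
width: 0.707
gripper_force: 0.0
```

servo_tool([
  [0, 0, -30, 0, 0, 0, 60],
  [0, 0, -30, 0, 0, 0, 60],
  [0, 0, -20, 0, 0, 0, 60],
  [0, 0, 0, 0, 0, 0, 60],
  [0, 0, 0, 0, 0, 0, 60],
])

```text
t: 17.48
eef_pos: [0.5016, -0.1416, 0.2142]
tool_rot: [0.001, -0.116, 0.993, -0.001]
force: [-0.4, 0.2, -1.0]
width: 0.703
gripper_force: 0.0
```

Run:
```python
from h import *
go(.5013,-.1413,.0979,133)
c=arm.read_camera("scene")["color"]
cv2.imwrite("pics/v3.png",cv2.resize(c[185:285,216:316],None,fx=6,fy=6,interpolation=cv2.INTER_CUBIC))
```

```text
t 17.4833 p [ 0.5016 -0.1416  0.2142] yaw -166.72 q [-0.36  0.32  1.75 -0.    1.08 -2.17] F [-0.4  0.2 -1. ] w 60.1 gf 0.0
shift [  0.4   0.5 116.3] turn [-1.000e-02  1.600e-01  6.028e+01]
```

View pics/v3.png

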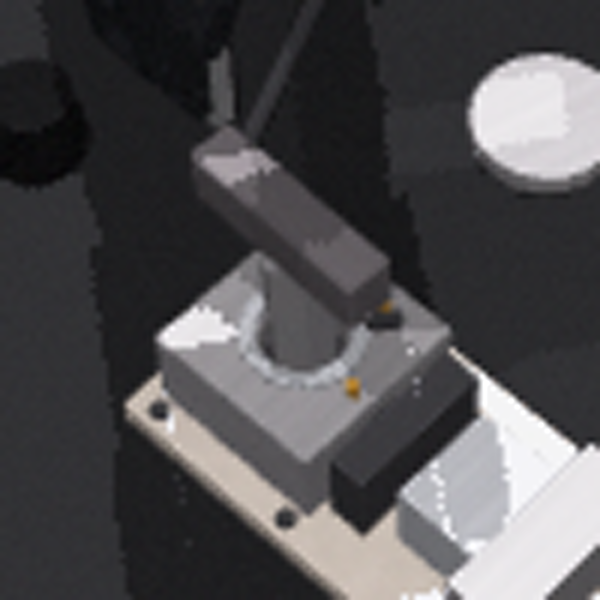

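The key stands upright and free in the bore, with its handle around (290,225). The pointer (385,318) is against the far pin (385,305), and the fingers are clear above. Handing in.

```bash
python3 -c "
from bench import arm
print(arm.sign_off())"
```

```text
the job is handed in; nothing more can be done
None
```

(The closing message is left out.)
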